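# Hold the end gate against the gel caster's seal frame

## Task

Lift the blue end gate up and off its hook by the yellow grip and press it squarely over the opening of the gel caster's orange sprung frame, its sealing face centred on the frame. Be its third hand while a colleague tightens the side screws: keep a steady push of about 10 newtons (pointer on the green band; never more than 18 N) and finish while still gripping and pressing the gate, without letting go. Leave the bottle, the tub of tubes and the tip box where they are.

Things in the scene. Friction and masses are not known exactly. Their poses are not given: they have to be found in the camera images.
- stand: Fixed hanger: white upright post (36 mm wide, 12 mm thick, top 176 mm above the bench) on a dark foot 100 x 130 x 14 mm, with one flat steel hook near its top. Origin on the bench under the middle of the post's front face; its -x axis points out of that face, the way the hook points (roughly to the robot), z up
- hook_top (a point): Middle of the top of the hook's tongue, 11 mm in front of the post, 173 mm above the bench. The tongue is level, 16 mm wide, 8 mm high, 22 mm long; at its free end a 5 mm thick lip rises 6 mm above it (to 179 mm)
- gate: Loose blue plastic end gate, about 0.14 kg, hanging flat against the hanger's post. Solid plate 96 mm wide (y), 52 mm high (z), 8 mm thick; origin at the centre of its sealing face (flat back face). x points out of the sealing face, away from the handle; z up. Handle on the front: a stem 16 mm square to x = -40 mm, then a yellow grip. An ear above the plate ends at z = +64 mm
- gate_grip (a point): Centre of the gate's yellow grip, which is 46 mm long (gate x), 22 mm wide (gate y) and 22 mm high; it lies 63 mm in front of the sealing face and 18 mm above the gate's origin. Take it from above, fingers closing along the gate's y
- caster: Fixed gel caster: white base 140 x 110 x 40 mm, clear tray on it (top 110 mm above the bench), orange sprung frame at its front end, black side screws. Origin on the bench under the middle of the frame's front face with the frame relaxed; x points from the frame towards the tray, which is the way to push (roughly away from the robot), z up
- frame_face (a point): Centre of the orange frame's front face, 85 mm above the bench; moves with the frame; axes as the caster's (+x is the way to push). The frame is 92 mm wide, 52 mm high, 12 mm thick around an opening 68 x 32 mm; the gate's origin belongs here, gate and frame axes parallel
- seal_frame (a joint): How far the orange frame is pushed in, m: 0 relaxed, end stop at 0.024. A spring pushes back with 0.8 N per mm (10 N at 12.5 mm). A black pointer that rides with the frame shows it on the scale on the tray's left wall: white up to 7.5 mm (6 N), green 7.5 to 17.5 mm (6 to 14 N), red beyond
- bottle: Bystander: loose glass bottle with blue cap, 56 mm across, 150 mm high, origin at the centre of its underside
- tube_tub: Bystander: loose red tub of yellow-capped tubes, 110 x 100 mm, 79 mm high, origin at the centre of its underside
- tip_box: Bystander: loose blue box with clear lid, 104 x 94 mm, 67 mm high, origin at the centre of its underside
- gate_window (a point): Centre of the hanging window in the gate's ear, 41 mm above the gate's origin: 36 mm wide, 30 mm high, under an 8 mm top bar that hangs on the hook's tongue. On the hook the gate can rise at most 22 mm: raise it 9 to 18 mm to clear the lip, draw it straight out at least 40 mm towards its handle side (-x), then carry it away
Things that resemble listed ones, but are neither listed nor needed, are in the scene too. What is shaped like the caster but turquoise is not meant. Leave any purple look-alike of the gate alone.

How it is judged:
On the way:
1. the gate is off its hook and carried by the gripper, clear of the hanger and the bench (x of gate in the frame of stand below -0.03 m and contact force between gate and stand below 0.05 N and contact force between the fingers and gate above 2 N and height (world z) of gate above 0.07 m), for 0.2 s.
At the end, for the whole second after the job is handed in: The gate is still gripped and held still with its sealing face flat on the orange frame (within 5 degrees, within 8 mm of centred sideways and in height), pushing it with 6 to 14 N (frame pushed in 7.5 to 17.5 mm), carried by the gripper and not by the hanger, all through the last second (contact force between gate and caster between 6 and 14 N and value of joint seal_frame between 0.0075 and 0.0175 m and y of gate in the frame of frame_face between -0.008 and 0.008 m and z of gate in the frame of frame_face between -0.008 and 0.008 m and x of gate in the frame of frame_face above -0.004 m and angle between the x axis of gate and the x axis of frame_face, either way round below 0.09 rad and angle between the z axis of gate and the z axis of frame_face, either way round below 0.09 rad and contact force between the fingers and gate above 2 N and contact force between gate and stand below 0.05 N and linear speed of gate below 0.01 m/s); the arm keeps its last pose, push and grip.
It fails at once if the gate pushes on the caster with more than 18 N (contact force between gate and caster above 18 N).
It fails at once if the bottle, the tub of tubes or the tip box is moved by more than 20 mm or tipped (distance of any of bottle, tube_tub, tip_box from where it was at the start of the episode above 0.02 m or angle between any of bottle, tube_tub, tip_box's own z axis and vertical above 0.3 rad).
It also fails if it takes over 58 s, if anything falls off the work surface, if the arm or the gripper's body presses on something with over 40 N, if the wrist force passes 120 N, or if a joint passes its speed limit or range.

## Robot

A 6-joint arm with a two-finger parallel gripper is mounted at the origin on the work surface. World frame = base frame: x ahead of the robot, y to its left, z up, the work surface at z = 0. Lengths are in m, angles in rad, forces in N, time in s.
With the tool pointing down it reaches from about 0.3 to 0.875 m from the base axis. Payload 6.4 kg.
Tool frame: the origin (TCP) lies on the centre line of the jaws, within the pads' length; the fingertips stand 14 mm ahead of it and the grasp point (between the pads) lies 5 mm behind it; z points along the fingers, y is the direction in which the jaws open and shut (so a half turn about z gives the same grasp; the last joint's range is limited). The gripper opens to 85 mm and grips with 20 to 120 N. Pads are 22 mm wide; open, the fingers measure 114 mm over their backs; the gripper's body (76 mm by 85 mm) begins 54 mm behind the grasp point. The pads swing forward as they close: fully open they stand 13 mm farther back than shut.
Start: joints at [-1.422, 0.181, 1.607, -0, 1.354, -0.206], TCP at [0.2, -0.539, 0.245] pointing down, gripper open.
Joint ranges: [-2.99, 2.99], [-0.89, 2.07], [0.3, 2.58], [-1.14, 4.28], [0, 2.63], [-3.12, 3.12]. Speed limits (rad/s): [2.57, 2.57, 3.01, 3.14, 3.14, 3.14].

## Interface

Orientations are given as a unit quaternion [w, x, y, z].
In Python, from bench import * gives the robot as it stands.
- The arm moves only by the tool servo_tool, never from a script. Its argument "plan" is a list that holds one entry, the list of rows, each a list of 5 numbers: the shift along the world's x, y, z in m, then the turn about the world's z in rad, then the gripper command: -1 is shut, 1 is fully open, values between are in proportion. In form: [[[tx, ty, tz, roll, claw], ...]]. A call has 1 to 8 rows; each row shifts and turns the commanded pose from where the row before left it; what a row does not reach is not made up. A row lasts 1/10 s, in which the tool goes at most 50 mm and 8.59 degrees, less where a joint would pass 70% of its speed; a pose out of reach is approached as far as the arm can. A call with a gripper value outside its range is refused whole. The fingers move at their own pace and stop on an object; the grip force is fixed at half the most. Time passes only in rows, so rows that do not move let the fingers close. It gives the time, the measured TCP pose, the force and the opening at its end, in the units of the state.
- get_obs(): the state, without advancing time (a new reading comes with each control period).
- camera(name): name is "scene" or "top" or "wrist"; returns a dict with "img" (480x640x3 uint8, blue, green, red), "camera_matrix" (3x3 intrinsics, pixels), "rvec" (rotation vector, rad) and "tvec" (3), from world to camera coordinates, as OpenCV has them. Camera axes: x right, y down, z forward; pixel columns grow to the right and rows downward; lengths in m; the calibration is good to about 2 mm. A picture is of the moment at which its call begins. There is no depth.
- hand_in(): hands the job in, once; it reports no verdict.
Trained networks look in a picture, given as the dict that the camera call returned (one of the last four; its "shot" number tells which), for a name from the list of things; names that differ only in an ending like _2 or _b are one class to them, and where a whole thing is asked for, a point or a joint stands for the part that bears it (a point fixed in the world has none). Each returns a list of dicts, best first, with "conf" (0 to 1); they miss things now and then, are a little off and sometimes report something else, mostly with a low value. They report only what shows in the picture. A call takes as long as a camera call. They do not tell look-alikes from the thing itself.
- trace(picture, thing): "mask" (480x640 bool, what is visible of it) and "rect" ([left, top, right, bottom] as shares, 0 to 1, of the picture: columns of its width, rows of its height, round what is visible of it).
- pinpoint(picture, thing): "centre" ([row, column] as shares, 0 to 1, of the picture: columns of its width, rows of its height: a listed point, or the origin of a listed thing).
The state is a dict: "time_s": time; "q": joint angles; "dq": joint speeds; "joint_efforts": joint torques, N m; "eef_pos": TCP position; "eef_rot": TCP orientation; "wrist_force": force on the tool from outside, world axes, zero at the start; "torque": the same for the moment, N m; "opening": opening from 0.0 (shut) to 1.0 (fully open).
Only numpy, scipy, OpenCV 4.12 (cv2) and the standard library are available. Lean on these libraries where they do the work, as an engineer would, in place of code of your own. Each camera call takes 0.05 s, during which the arm holds its last target.

## Working session

There is one attempt and no reset: what is moved stays moved. The work goes in short steps, Python scripts to look and compute and a tool call to move; the robot and the scene stay as the last step left them, time stands still between calls to the robot, and variables do not carry over. Pictures are saved under pics/ and viewed, and the job is handed in when it is done.

Besides the shell and the picture viewer there is one more tool, called after "Emit:" as name([rows], argument=value, ...), one row to a line, values as JSON. servo_tool: Moves the arm, as the interface text tells. Its arguments: {"type":"object","properties":{"plan":{"type":"array"}},"required":["plan"]}

```bash
mkdir -p pics; ls
python3 - <<'E'
from bench import *
import cv2
o=get_obs();print(o)
for n in("scene","top","wrist"):
    p=camera(n);cv2.imwrite(f"pics/{n}0.png",p["img"])
    print(n,p["camera_matrix"],p["rvec"],p["tvec"])
    if n!="wrist" or 1:
        for t in("gate","gate_grip","hook_top","frame_face","caster","stand","gate_window","bottle","tube_tub","tip_box"):
            print(t,[(round(d["conf"],2),round(d["centre"][1]*640),round(d["centre"][0]*480)) for d in pinpoint(p,t)])
E
```

```text
pics
{'time_s': 0.0, 'q': array([-1.42233060e+00,  1.81536228e-01,  1.60799647e+00,  3.44921407e-06,
        1.35378107e+00, -2.06258805e-01]), 'dq': array([-0.0006211 , -0.00070538,  0.00059136,  0.00057955, -0.00156217,
       -0.00010386]), 'joint_efforts': array([-8.24445469e-04, -4.44867611e+01, -3.51343739e+01, -3.15536226e-04,
        9.40412952e-03, -2.31351868e-05]), 'eef_pos': array([ 0.19967746, -0.53866501,  0.24439241]), 'eef_rot': array([-8.60148286e-04,  9.84312204e-01,  1.76433402e-01,  2.65467692e-05]), 'wrist_force': array([ 0.41723923,  0.59593221, -0.68405418]), 'torque': array([-0.01837088, -0.02085131, -0.02698281]), 'opening': 1.0008728519412162}
scene [[470.44175791   0.         317.2179509 ]
 [  0.         470.44175791 244.46258104]
 [  0.           0.           1.        ]] [ 1.91076936  1.84305886 -0.58828056] [ 0.08564235 -0.34007773  1.54217281]
gate [(0.83, 456, 296), (0.8, 378, 268)]
gate_grip [(0.82, 457, 267), (0.58, 383, 280)]
hook_top [(0.72, 463, 280), (0.17, 456, 297)]
frame_face [(0.89, 113, 256), (0.73, 286, 282), (0.55, 267, 179), (0.16, 204, 2
[... 551 characters left out ...]
]
hook_top [(0.9, 211, 183), (0.6, 215, 181)]
frame_face [(0.68, 379, 328), (0.58, 511, 243), (0.53, 353, 209)]
caster [(0.7, 375, 325), (0.63, 503, 247), (0.55, 346, 216)]
stand [(0.82, 220, 192)]
gate_window [(0.78, 215, 182), (0.56, 262, 215)]
bottle [(0.87, 297, 168), (0.73, 153, 229)]
tube_tub [(0.69, 427, 226), (0.49, 294, 168)]
tip_box [(0.59, 153, 225)]
wrist [[337.2953737    0.         315.63232407]
 [  0.         337.2953737  237.15516858]
 [  0.           0.           1.        ]] [-2.36834886  1.64772509  0.25023045] [-0.57539871 -0.03879209  0.3802633 ]
gate []
gate_grip []
hook_top []
frame_face []
caster [(0.84, 55, 65)]
stand []
gate_window []
bottle []
tube_tub []
tip_box []
```

View pics/scene0.png

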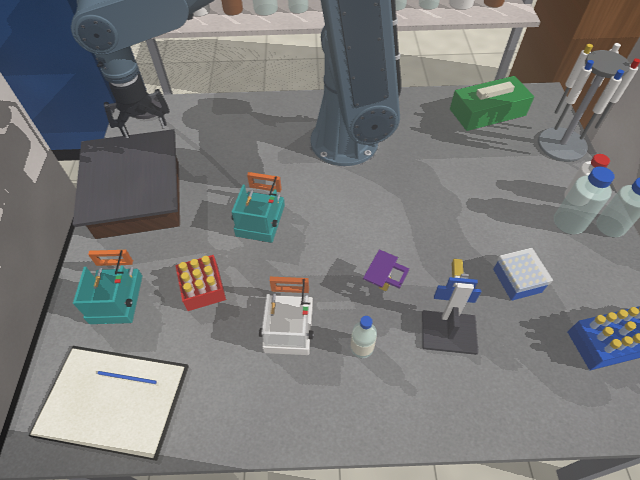

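View pics/top0.png

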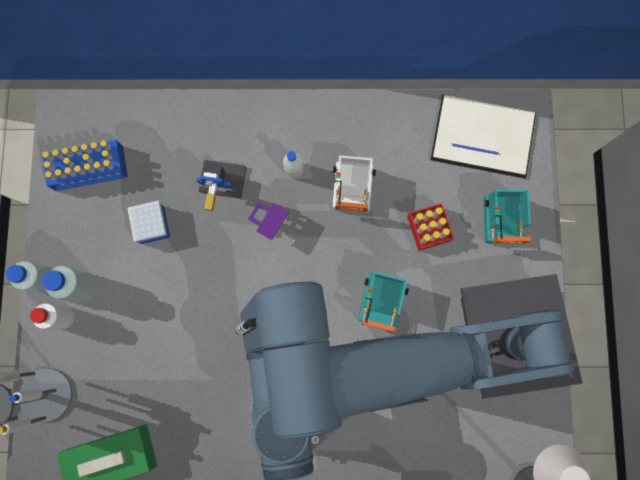

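View pics/wrist0.png

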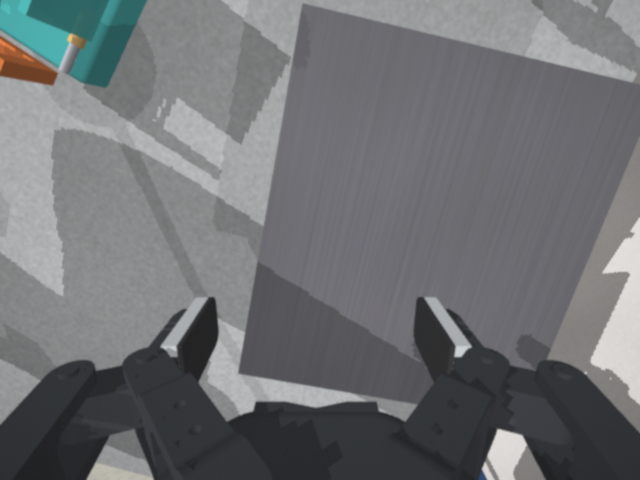

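Run:
```python
import cv2,numpy as np
s=cv2.imread("pics/scene0.png");t=cv2.imread("pics/top0.png")
f=lambda im,x,y,w,h,k:cv2.resize(im[y:y+h,x:x+w],None,fx=k,fy=k,interpolation=cv2.INTER_CUBIC)
a=f(s,410,240,80,60,5);b=f(s,255,265,80,60,5);c=f(t,190,155,80,60,5);d=f(t,320,150,80,60,5)
cv2.imwrite("pics/crop0.png",np.vstack([np.hstack([a,b]),np.hstack([c,d])]))
```

```text
(no output)
```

View pics/crop0.png

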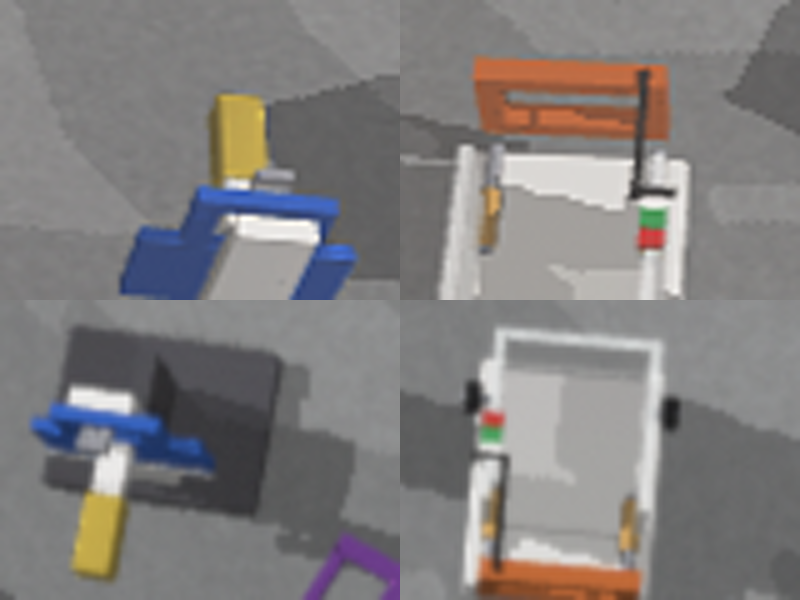

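```bash
cat > fit.py <<'E'
import numpy as np,cv2
from scipy.optimize import minimize
def box(x0,x1,y0,y1,z0,z1):
    return np.array([[x,y,z] for x in(x0,x1) for y in(y0,y1) for z in(z0,z1)],float)
S=4
def render(boxes,pose,p,roi):
    x,y,z,yaw=pose;c,s=np.cos(yaw),np.sin(yaw);R=np.array([[c,-s,0],[s,c,0],[0,0,1]])
    l,t,w,h=roi;m=np.zeros((h*S,w*S),np.uint8)
    for b in boxes:
        uv=cv2.projectPoints(b@R.T+[x,y,z],p["rvec"],p["tvec"],p["camera_matrix"],None)[0][:,0]
        uv=((uv-[l,t]+.5)*S*16)
        cv2.fillConvexPoly(m,cv2.convexHull(uv.astype(np.int32)),1,shift=4)
    return cv2.resize(m.astype(np.float32),(w,h),interpolation=cv2.INTER_AREA)
def fit(boxes,views,pose0,z,step=(.01,.01,.1)):
    # views: list of (p,mask float full img,roi)
    def cost(v):
        c=0
        for p,m,(l,t,w,h) in views:
            mm=m[t:t+h,l:l+w];c+=np.abs(render(boxes,(v[0],v[1],z,v[2]),p,(l,t,w,h))-mm).sum()/max(mm.sum(),1)
        return c
    best=None
    v0=np.array(pose0,float)
    for k in range(3):
        sim=np.vstack([v0]+[v0+np.eye(3)[i]*step[i]*(1 if k%2==0 else -1) for i in range(3)])
        r=minimize(cost,v0,method="Nelder-Mead",options=dict(initial_simplex=sim,xatol=1e-5,fatol=1e-5))
        v0=r.x
    return r.x,r.fun
def yellow(im):
    h=cv2.cvtColor(im,cv2.COLOR_BGR2HSV);return cv2.inRange(h,(20,110,60),(35,255,255)).astype(np.float32)/255
def orange(im):
    h=cv2.cvtColor(im,cv2.COLOR_BGR2HSV);return cv2.inRange(h,(5,150,60),(15,255,255)).astype(np.float32)/255
def blue(im):
    h=cv2.cvtColor(im,cv2.COLOR_BGR2HSV);return cv2.inRange(h,(100,130,50),(120,255,255)).astype(np.float32)/255
grip=[box(-.086,-.040,-.011,.011,.007,.029)]
plate=[box(-.008,0,-.048,.048,-.026,.026)]
frame=[box(0,.012,-.046,.046,-.026,-.016),box(0,.012,-.046,.046,.016,.026),box(0,.012,-.046,-.034,-.026,.026),box(0,.012,.034,.046,-.026,.026)]
def ray(p,u,v,z):
    R=cv2.Rodrigues(p["rvec"])[0];t=np.ravel(p["tvec"]);d=R.T@np.linalg.inv(p["camera_matrix"])@[u,v,1];c=-R.T@t
    return c+d*(z-c[2])/d[2]
E
python3 - <<'E'
from bench import *
from fit import *
s=camera("scene");t=camera("top")
import pickle;pickle.dump((s,t),open("v0.pkl","wb"))
g0=ray(t,210,200,.135);print("grip guess",g0, ray(s,457,267,.135))
f0=ray(t,352,207,.085);print("frame guess",f0,ray(s,289,285,.085))
print("stuff",[ (n,ray(t,*uv,0)) for n,uv in dict(bottle=(293,168),tub=(429,226),tip=(150,222),purple=(268,218)).items()])
Rs=(440,250,40,35);Rt=(195,180,30,40)
vs=[(s,yellow(s["img"]),Rs)];vt=[(t,yellow(t["img"]),Rt)]
for v in(vs,vt,vs+vt): print("gate",fit(grip,v,(g0[0]+.063,g0[1],-.2),.117))
Rs=(262,268,55,30);Rt=(325,195,55,22)
vs=[(s,orange(s["img"]),Rs)];vt=[(t,orange(t["img"]),Rt)]
for v in(vs,vt,vs+vt): print("frame",fit(frame,v,(f0[0],f0[1],0.0),.085))
for n,m in(("y",yellow),("o",orange)):cv2.imwrite(f"pics/m{n}.png",np.hstack([m(s["img"])[240:340,240:540],m(t["img"])[140:240,180:480]])*255)
E
```

```text
grip guess [0.5900985  0.22170973 0.135     ] [0.58056268 0.22527302 0.135     ]
frame guess [ 0.58129075 -0.17578352  0.085     ] [ 0.58479696 -0.17169198  0.085     ]
stuff [('bottle', array([ 0.7207777 , -0.00098537,  0.        ])), ('tub', array([ 5.41958868e-01, -4.08856233e-01,  2.22044605e-16])), ('tip', array([0.5535183 , 0.42575765, 0.        ])), ('purple', array([0.56596963, 0.0723909 , 0.        ]))]
gate (array([ 0.63792689,  0.20847177, -0.28267546]), np.float64(0.449032723903656))
gate (array([ 0.64830389,  0.2190497 , -0.06675609]), np.float64(0.29291045665740967))
gate (array([ 0.6467625 ,  0.21032604, -0.20279832]), np.float64(0.7960199117660522))
frame (array([ 0.57636201, -0.17172606, -0.08719196]), np.float64(0.9538636207580566))
frame (array([ 0.57744374, -0.17302486, -0.07716106]), np.float64(0.3785076439380646))
frame (array([ 0.57706377, -0.17168696, -0.07556292]), np.float64(1.3322796821594238))[ WARN:0@4.520] global loadsave.cpp:1063 imwrite_ Unsupported depth image for selected encoder is fallbacked to CV_8U.
```

View pics/my.png

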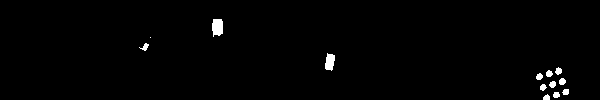

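View pics/mo.png

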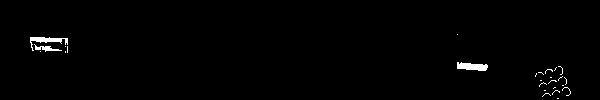

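Run:
```python
from bench import *
from scipy.spatial.transform import Rotation as Ro
import cv2,numpy as np
p=camera("wrist");o=get_obs();q=o["eef_rot"];T=Ro.from_quat([q[1],q[2],q[3],q[0]]).as_matrix()
R=cv2.Rodrigues(p["rvec"])[0];c=-R.T@np.ravel(p["tvec"])
print("cam in tool",T.T@(c-o["eef_pos"]),"\n",T.T@R.T, T)
```

```text
cam in tool [ 0.07546443  0.00068836 -0.1289501 ] 
 [[ 1.61807663e-04 -9.55284157e-01 -2.95689286e-01]
 [ 9.99999620e-01  4.07870042e-04 -7.70485093e-04]
 [ 8.56635004e-04 -2.95689049e-01  9.55283860e-01]] [[ 9.37716265e-01  3.47402082e-01 -1.38721085e-05]
 [ 3.47402082e-01 -9.37716265e-01  4.89882207e-06]
 [-1.13062408e-05 -9.41290451e-06 -1.00000000e+00]]
```

Emit:
servo_tool([
  [[0,0,0.05,0,1],[0.02,0,0.045,0,1],[0.035,0.035,0,0,1],[0.035,0.035,0,0,1],[0.035,0.035,0,-0.1,1],[0.035,0.035,0,-0.1,1],[0.03,0.04,0,-0.1,1],[0.03,0.04,0,-0.1,1]],
])

```text
time_s: 2.6
eef_pos: [0.4208, -0.3175, 0.3404]
eef_rot: [0.0, 1.0, -0.025, 0.0]
wrist_force: [1.2, -0.4, 0.3]
opening: 1.001
```

Emit:
servo_tool([
  [[0.035,0.035,0,0,1],[0.035,0.035,0,0,1],[0.035,0.035,0,0,1],[0.025,0.035,0,0,1],[0,0,0,0,1],[0,0,0,0,1]],
])

```text
time_s: 3.2
eef_pos: [0.55, -0.1783, 0.3401]
eef_rot: [0.0, 1.0, -0.021, -0.0]
wrist_force: [0.5, -0.6, -0.5]
opening: 0.999
```

Run:
```python
from bench import *
import cv2,pickle
p=camera("wrist");cv2.imwrite("pics/w1.png",p["img"]);pickle.dump(p,open("w1.pkl","wb"));print(get_obs()["eef_pos"])
```

```text
[ 0.54957166 -0.1792915   0.34012125]
```

View pics/w1.png

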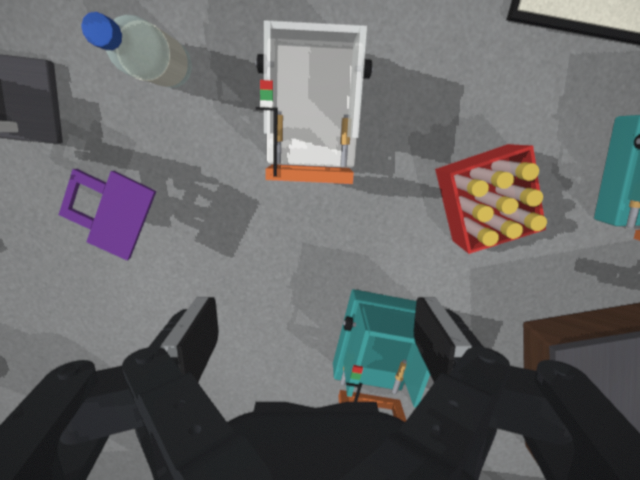

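```bash
cat >> fit.py <<'E'
def orange2(im):
    b,g,r=[im[...,i].astype(int) for i in range(3)]
    return ((r>80)&(r>g*1.5)&(g<r*0.65)&(g>b*1.15)).astype(np.float32)
def yellow2(im):
    b,g,r=[im[...,i].astype(int) for i in range(3)]
    return ((r>70)&(g>0.65*r)&(b<0.65*g)).astype(np.float32)
def overlay(boxes,pose,p,roi,fn,k=8):
    l,t,w,h=roi;m=render(boxes,pose,p,roi)
    im=cv2.resize(p["img"][t:t+h,l:l+w],None,fx=k,fy=k,interpolation=cv2.INTER_NEAREST)
    M=cv2.resize((m>.5).astype(np.uint8),None,fx=k,fy=k,interpolation=cv2.INTER_NEAREST)
    c,_=cv2.findContours(M,cv2.RETR_LIST,cv2.CHAIN_APPROX_NONE)
    cv2.drawContours(im,c,-1,(255,0,255),1);cv2.imwrite(fn,im);return im
E
python3 - <<'E'
from fit import *
import pickle
s,t=pickle.load(open("v0.pkl","rb"));w=pickle.load(open("w1.pkl","rb"))
Rs=(262,268,55,30);Rt=(325,195,55,22);Rw=(255,155,110,40)
vs=[(s,orange2(s["img"]),Rs)];vt=[(t,orange2(t["img"]),Rt)];vw=[(w,orange2(w["img"]),Rw)]
for v in(vs,vt,vw,vs+vt+vw):
    r=fit(frame,v,(.577,-.172,-.07),.085);print("frame",r)
P=(r[0][0],r[0][1],.085,r[0][2])
a=overlay(frame,P,s,Rs,"pics/os.png");b=overlay(frame,P,t,Rt,"pics/ot.png");c=overlay(frame,P,w,Rw,"pics/ow.png",6)
h=np.zeros((a.shape[0]+b.shape[0]+c.shape[0],700,3),np.uint8);y=0
for i in(a,b,c):h[y:y+i.shape[0],:i.shape[1]]=i;y+=i.shape[0]
cv2.imwrite("pics/ov1.png",h)
Rs=(440,250,40,35);Rt=(195,180,30,40)
vs=[(s,yellow2(s["img"]),Rs)];vt=[(t,yellow2(t["img"]),Rt)]
for v in(vs,vt,vs+vt):
    r=fit(grip,v,(.647,.21,-.2),.117);print("gate",r)
E
```

```text
frame (array([ 0.57662432, -0.1716429 , -0.08145834]), np.float64(0.25819671154022217))
frame (array([ 0.5776432 , -0.17332471, -0.0667567 ]), np.float64(0.25697675347328186))
frame (array([ 0.57674389, -0.17282076, -0.09376484]), np.float64(0.1367061883211136))
frame (array([ 0.57662547, -0.17231483, -0.0829302 ]), np.float64(0.6609592437744141))
gate (array([ 0.63853779,  0.20816731, -0.28694457]), np.float64(0.4228801131248474))
gate (array([ 0.64820627,  0.21267936, -0.16396439]), np.float64(0.2700729966163635))
gate (array([ 0.64620981,  0.21070691, -0.2082074 ]), np.float64(0.735153317451477))
```

View pics/ov1.png

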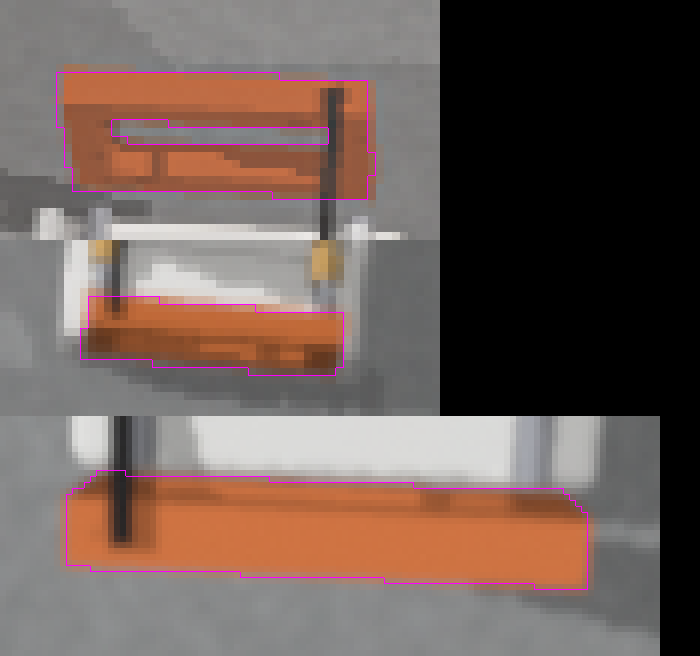

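Emit:
servo_tool([
  [[0,0.05,0,-0.04,1],[0,0.05,0,-0.04,1],[0,0.05,0,-0.04,1],[0,0.05,0,-0.04,1],[0,0.05,0,0,1],[0,0.05,0,0,1],[0,0.05,0,0,1],[0,0.03,0,0,1]],
])

```text
time_s: 4.05
eef_pos: [0.5495, 0.2022, 0.3406]
eef_rot: [-0.0, 0.995, -0.103, 0.0]
wrist_force: [0.1, -0.9, 0.5]
opening: 1.001
```

Emit:
servo_tool([
  [[0,0,0,0,1],[0,0,0,0,1]],
])

```text
time_s: 4.25
eef_pos: [0.5499, 0.1996, 0.3402]
eef_rot: [0.0, 0.995, -0.103, -0.0]
wrist_force: [-0.0, -0.9, -0.2]
opening: 1.0
```

Run:
```python
from bench import *
from fit import *
import pickle
w=camera("wrist");cv2.imwrite("pics/w2.png",w["img"]);pickle.dump(w,open("w2.pkl","wb"));print(get_obs()["eef_pos"])
uv=cv2.projectPoints(np.array([[.584,.2235,.135]]),w["rvec"],w["tvec"],w["camera_matrix"],None)[0].ravel();print(uv)
```

```text
[0.55002672 0.19902894 0.34024375]
[284.38911916 182.75997239]
```

View pics/w2.png

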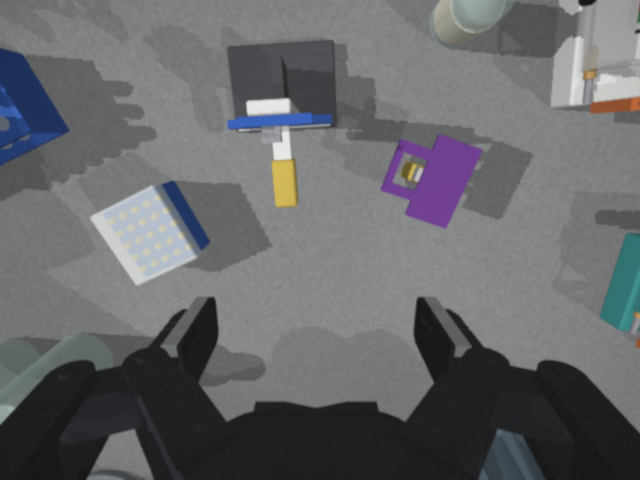

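Run:
```python
from fit import *
import pickle
s,t=pickle.load(open("v0.pkl","rb"));w=pickle.load(open("w2.pkl","rb"))
Rs=(440,250,40,35);Rt=(195,180,30,40);Rw=(262,145,45,72)
vs=[(s,yellow2(s["img"]),Rs)];vt=[(t,yellow2(t["img"]),Rt)];vw=[(w,yellow2(w["img"]),Rw)]
for v in(vs,vt,vw,vs+vt+vw):
    r=fit(grip,v,(.647,.21,-.2),.117);print("gate",r, "grip",r[0][0]-.063*np.cos(r[0][2]),r[0][1]-.063*np.sin(r[0][2]))
vb=[(w,blue(w["img"]),(220,105,120,32))]
P=(r[0][0],r[0][1],.117,r[0][2])
B=grip+[box(-.008,0,-.048,.048,-.026,.026),box(-.008,0,-.026,.026,.056,.064)]
a=overlay(B,P,s,(420,240,70,60),"pics/os.png",5);b=overlay(B,P,t,(185,160,60,55),"pics/ot.png",5);c=overlay(B,P,w,(220,100,125,112),"pics/ow.png",4)
h=np.zeros((600,850,3),np.uint8);h[:300,:350]=a;h[300:575,:300]=b;h[:448,350:850]=c
cv2.imwrite("pics/ov2.png",cv2.resize(h,(800,565)))
```

```text
gate (array([ 0.63853779,  0.20816731, -0.28694457]), np.float64(0.4228801131248474)) grip 0.5781136612879579 0.22599775863218913
gate (array([ 0.64820627,  0.21267936, -0.16396439]), np.float64(0.2700729966163635)) grip 0.5860512340484405 0.2229628900433709
gate (array([ 0.64524258,  0.21239418, -0.1698892 ]), np.float64(0.16827380657196045)) grip 0.5831495570006322 0.22304578471736006
gate (array([ 0.64671949,  0.21020783, -0.20521126]), np.float64(0.9072892665863037)) grip 0.5850413603031424 0.22304558992444712
```

View pics/ov2.png

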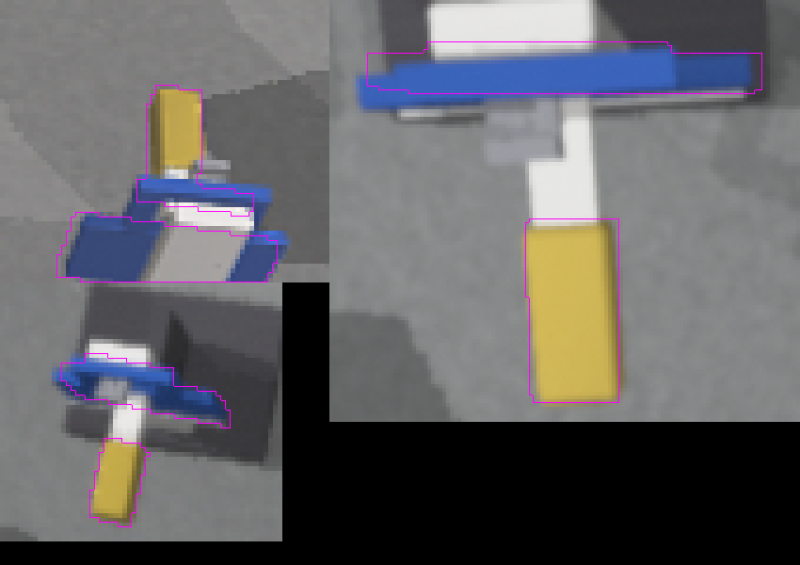

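Run:
```python
from fit import *
import pickle
s,t=pickle.load(open("v0.pkl","rb"));w=pickle.load(open("w2.pkl","rb"))
Rs=(440,250,40,35);Rt=(195,180,30,40);Rw=(262,145,45,72)
ear=[box(-.008,0,-.048,.048,-.026,.026),box(-.008,0,-.026,.026,.056,.064),box(-.008,0,-.026,-.018,.026,.064),box(-.008,0,.018,.026,.026,.064)]
Y=[(s,yellow2(s["img"]),Rs),(t,yellow2(t["img"]),Rt),(w,yellow2(w["img"]),Rw)]
B=[(t,blue(t["img"]),(190,160,60,40)),(w,blue(w["img"]),(222,105,120,32))]
def cost(v,Y,B):
    P=(v[0],v[1],v[3],v[2]);c=0
    for bx,vv in((grip,Y),(ear,B)):
        for p,m,(l,tt,ww,h) in vv:
            c+=np.abs(render(bx,P,p,(l,tt,ww,h))-m[tt:tt+h,l:l+ww]).sum()/m[tt:tt+h,l:l+ww].sum()
    return c
for n,(y,b) in dict(all=(Y,B),top=(Y[1:2],B[:1]),wr=(Y[2:],B[1:])).items():
    v=np.array([.646,.2115,-.17,.117])
    for k in(1,-1,1):
        r=minimize(cost,v,args=(y,b),method="Nelder-Mead",options=dict(initial_simplex=np.vstack([v]+[v+k*np.diag([.006,.006,.08,.006])[i] for i in range(4)]),xatol=1e-5,fatol=1e-5));v=r.x
    print(n,v,r.fun,"grip",v[0]-.063*np.cos(v[2]),v[1]-.063*np.sin(v[2]))
    overlay(grip+ear,(v[0],v[1],v[3],v[2]),w,(220,100,125,112),f"pics/ow_{n}.png",5)
```

```text
all [ 0.64605167  0.2134102  -0.16498955  0.1157764 ] 1.9724678993225098 grip 0.5839072027289766 0.22375745189326487
top [ 0.67429808  0.23365638 -0.15947453  0.01255127] 0.8085406422615051 grip 0.6120974989848579 0.2436607446682223
wr [ 0.64560171  0.21504591 -0.15143682  0.10343917] 0.33528733253479004 grip 0.5833227199538179 0.22455000643144477
```

View pics/ow_wr.png

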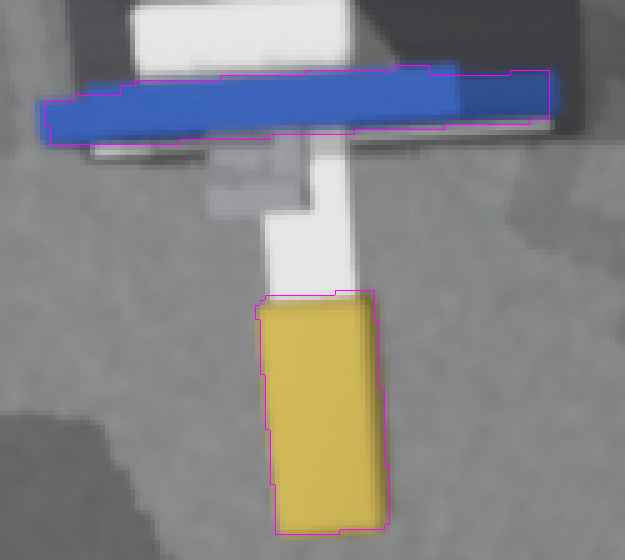

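Emit:
servo_tool([
  [[0.0165,0.012,0,0.05,1],[0.017,0.0125,0,0,1],[0,0,-0.04,0,1],[0,0,-0.04,0,1],[0,0,-0.03,0,1],[0,0,0,0,1]],
])

```text
time_s: 4.9
eef_pos: [0.5808, 0.2223, 0.2249]
eef_rot: [0.001, 0.997, -0.079, -0.005]
wrist_force: [-0.5, 0.1, 0.1]
opening: 0.999
```

Run:
```python
from bench import *
from fit import *
w=camera("wrist");s=camera("scene");print(get_obs()["eef_pos"],get_obs()["eef_rot"])
cv2.imwrite("pics/c3.png",np.hstack([cv2.resize(w["img"],(400,300)),cv2.resize(s["img"][220:340,400:560],(400,300))]))
o=get_obs()
for r in((262,145,45,72),):pass
uv=cv2.projectPoints(np.array([[.5835,.2235,.135]]),w["rvec"],w["tvec"],w["camera_matrix"],None)[0].ravel();print(uv)
l,t=int(uv[0])-50,max(int(uv[1])-60,0)
print(fit(grip,[(w,yellow2(w["img"]),(l,t,100,130))],(.646,.2135,-.158),.117))
```

```text
[0.58384203 0.22355046 0.23086672] [ 1.59156499e-04  9.96896382e-01 -7.87246138e-02 -1.16037952e-04]
[312.06900608 243.67598095]
(array([ 0.64402546,  0.21407937, -0.14577009]), np.float64(0.19990435242652893))
```

View pics/c3.png

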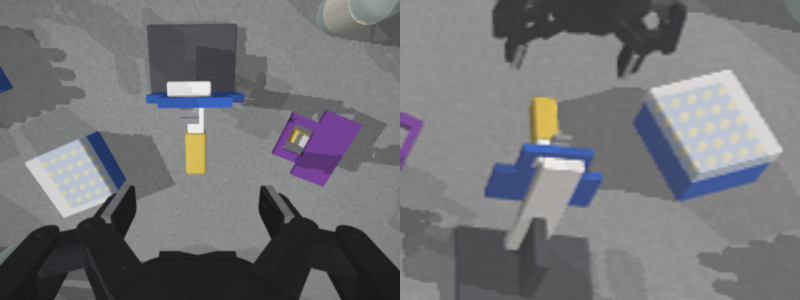

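Emit:
servo_tool([
  [[-0.001,0,-0.04,0,1],[0,0,-0.04,0,1],[0,0,-0.018,0,1],[0,0,0,0,1],[0,0,0,0,0],[0,0,0,0,-1],[0,0,0,0,-1],[0,0,0,0,-1]],
])

```text
time_s: 5.8
eef_pos: [0.5831, 0.2255, 0.1339]
eef_rot: [-0.0, 0.997, -0.078, 0.001]
wrist_force: [-0.1, -0.6, -0.0]
opening: 0.33
```

Emit:
servo_tool([
  [[0,0,0,0,-1],[0,0,0,0,-1],[0,0,0,0,-1]],
])

```text
time_s: 6.1
eef_pos: [0.583, 0.2255, 0.1333]
eef_rot: [-0.0, 0.997, -0.077, 0.001]
wrist_force: [-1.7, 0.5, 5.3]
opening: 0.244
```

Run:
```python
from bench import *
from fit import *
w=camera("wrist");s=camera("scene");o=get_obs();print(o["eef_pos"],o["eef_rot"],o["opening"],o["wrist_force"])
cv2.imwrite("pics/c4.png",np.hstack([cv2.resize(w["img"],(400,300)),cv2.resize(s["img"][220:340,400:560],(400,300))]))
```

```text
[0.58292792 0.22552061 0.13332587] [-2.28388940e-04  9.96997723e-01 -7.74255637e-02  8.77339056e-04] 0.24458160382443764 [-0.84269876 -0.23835521  5.6877284 ]
```

View pics/c4.png

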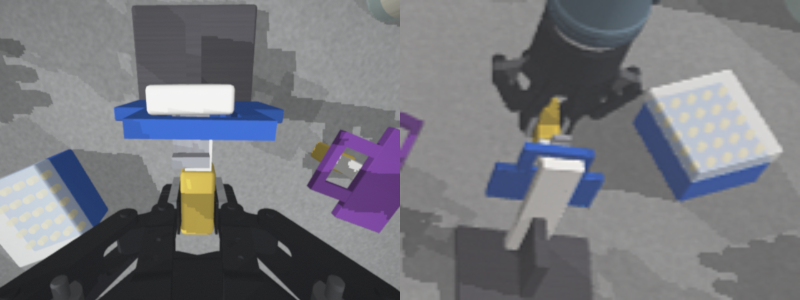

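Emit:
servo_tool([
  [[0,0,0.005,0,-1],[0,0,0.005,0,-1],[0,0,0.004,0,-1],[0,0,0,0,-1]],
])

```text
time_s: 6.6
eef_pos: [0.5825, 0.2253, 0.1468]
eef_rot: [-0.0, 0.997, -0.078, 0.0]
wrist_force: [1.0, 0.2, -2.0]
opening: 0.246
```

Run:
```python
from bench import *
from fit import *
w=camera("wrist");s=camera("scene");o=get_obs();print(o["eef_pos"],o["eef_rot"],o["opening"],o["wrist_force"])
cv2.imwrite("pics/c5.png",np.hstack([cv2.resize(w["img"],(400,300)),cv2.resize(s["img"][220:340,400:560],(400,300))]))
```

```text
[0.58214992 0.22528014 0.14616054] [ 3.42034480e-05  9.96989236e-01 -7.75399680e-02 -1.23698959e-04] 0.2445750051300614 [-0.06476235  0.1814291  -1.98114628]
```

View pics/c5.png

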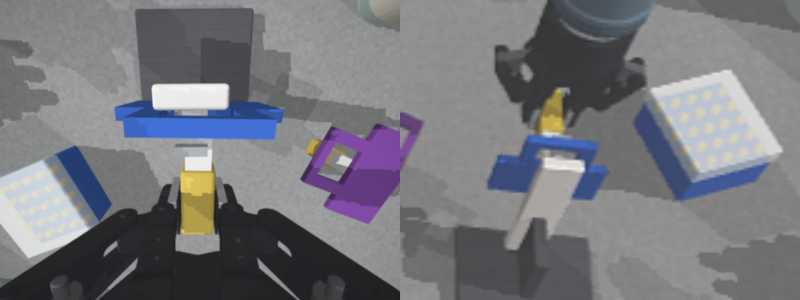

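Emit:
servo_tool([
  [[-0.01,0.0015,0,0,-1],[-0.015,0.0025,0,0,-1],[-0.02,0.003,0,0,-1],[-0.02,0.003,0,0,-1],[-0.015,0.002,0,0,-1],[0,0,0,0,-1]],
])

```text
time_s: 7.3
eef_pos: [0.4995, 0.2377, 0.1457]
eef_rot: [0.0, 0.997, -0.077, -0.001]
wrist_force: [-0.4, -0.5, -2.8]
opening: 0.246
```

Run:
```python
from bench import *
from fit import *
w=camera("wrist");s=camera("scene");o=get_obs();print(o["eef_pos"],o["eef_rot"],o["opening"],o["wrist_force"])
cv2.imwrite("pics/c6.png",np.hstack([cv2.resize(w["img"],(400,300)),cv2.resize(s["img"][220:340,400:560],(400,300))]))
```

```text
[0.5021465  0.23743661 0.14641233] [-3.39175241e-05  9.97009893e-01 -7.72736217e-02  2.42436414e-04] 0.24262314160276238 [ 0.72679442 -0.23588547 -1.3106047 ]
```

View pics/c6.png

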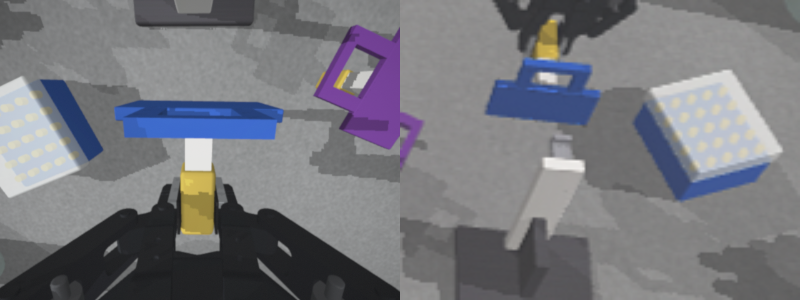

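```bash
cat >> fit.py <<'E'
from scipy.spatial.transform import Rotation as Ro
ear=[box(-.008,0,-.048,.048,-.026,.026),box(-.008,0,-.026,.026,.056,.064),box(-.008,0,-.026,-.018,.026,.064),box(-.008,0,.018,.026,.026,.064)]
def render6(boxes,v,p,roi):
    R=Ro.from_euler("ZYX",v[3:]).as_matrix();l,t,w,h=roi;m=np.zeros((h*S,w*S),np.uint8)
    for b in boxes:
        uv=cv2.projectPoints(b@R.T+v[:3],p["rvec"],p["tvec"],p["camera_matrix"],None)[0][:,0]
        cv2.fillConvexPoly(m,cv2.convexHull(((uv-[l,t]+.5)*S*16).astype(np.int32)),1,shift=4)
    return cv2.resize(m.astype(np.float32),(w,h),interpolation=cv2.INTER_AREA)
def blue2(im):
    b,g,r=[im[...,i].astype(int) for i in range(3)]
    return ((b>50)&(b>1.5*g)&(b>2*r)).astype(np.float32)
def fit6(boxes,views,v,free=(0,1,2,3,4,5)):
    v=np.array(v,float);free=list(free);st=np.array([.005,.005,.005,.05,.05,.05])[free]
    def cost(u):
        q=v.copy();q[free]=u;c=0
        for p,m,(l,t,w,h) in views:
            mm=m[t:t+h,l:l+w];c+=np.abs(render6(boxes,q,p,(l,t,w,h))-mm).sum()/mm.sum()
        return c
    u=v[free]
    for k in(1,-1,.5):
        r=minimize(cost,u,method="Nelder-Mead",options=dict(initial_simplex=np.vstack([u]+[u+k*np.diag(st)[i] for i in range(len(u))]),xatol=1e-5,fatol=1e-5,maxiter=600));u=r.x
    q=v.copy();q[free]=u;return q,r.fun
def ov6(boxes,v,p,roi,k):
    l,t,w,h=roi;m=render6(boxes,v,p,roi)
    im=cv2.resize(p["img"][t:t+h,l:l+w],None,fx=k,fy=k,interpolation=cv2.INTER_NEAREST)
    M=cv2.resize((m>.5).astype(np.uint8),None,fx=k,fy=k,interpolation=cv2.INTER_NEAREST)
    c,_=cv2.findContours(M,cv2.RETR_LIST,cv2.CHAIN_APPROX_NONE);cv2.drawContours(im,c,-1,(255,0,255),1);return im
E
python3 - <<'E'
from bench import *
from fit import *
import pickle
w=camera("wrist");s=camera("scene");o=get_obs();pickle.dump((w,s,o),open("v6.pkl","wb"))
t=pickle.load(open("v0.pkl","rb"))[1]
print("turq corners z.11",[ray(t,*p,.11).round(3) for p in((372,272),(408,288),(395,330),(360,322))])
print("tcp",o["eef_pos"],"z",o["eef_pos"][2])
g=[.502+.062,.2374-.0098,.130,-.155,0,0]
vw=[(w,blue2(w["img"]),(170,140,300,100))];vs=[(s,blue2(s["img"]),(588-400+400-0 if 0 else 590,235,60,45))]
# scene roi: crop px (485..600,60..125)/2.5+(400,220)
vs=[(s,blue2(s["img"]),(588,240,1,1))]
vs=[(s,blue2(s["img"]),(400+190,240,1,1))]
vs=[(s,blue2(s["img"]),(430,238,52,36))]
for n,vv,fr in(("w4",vw,(0,1,2,3)),("ws4",vw+vs,(0,1,2,3)),("w6",vw,range(6)),("ws6",vw+vs,range(6))):
    q,f=fit6(ear,vv,g,fr);print(n,q.round(4),round(f,3))
    if n=="ws6":
        cv2.imwrite("pics/o6.png",np.vstack([ov6(ear,q,w,(170,140,300,100),2),np.pad(ov6(ear,q,s,(430,238,52,36),8),((0,0),(0,184),(0,0)))]))
E
```

```text
turq corners z.11 [array([ 0.392, -0.229,  0.11 ]), array([ 0.348, -0.328,  0.11 ]), array([ 0.233, -0.29 ,  0.11 ]), array([ 0.255, -0.195,  0.11 ])]
tcp [0.50294637 0.23722451 0.14647498] z 0.1464749819589523
w4 [ 0.5632  0.2271  0.1264 -0.166   0.      0.    ] 0.1
ws4 [ 0.5635  0.2266  0.1281 -0.1667  0.      0.    ] 0.257
w6 [ 0.5631  0.2266  0.1292 -0.1688  0.0133  0.0053] 0.074
ws6 [ 0.5632  0.227   0.1296 -0.166   0.015  -0.004 ] 0.211
```

View pics/o6.png

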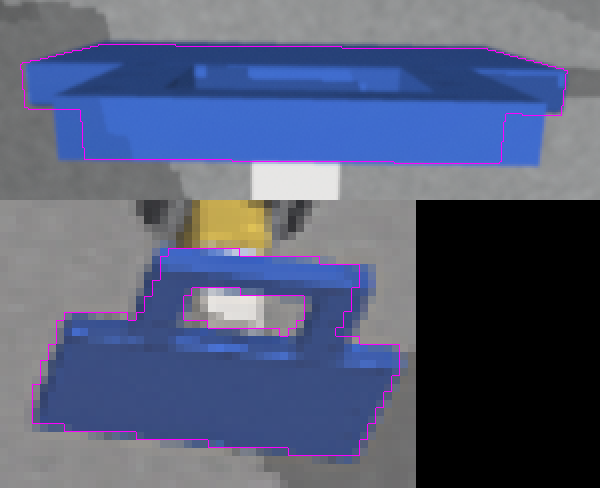

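Emit:
servo_tool([
  [[-0.015,0,0.02,0,-1],[-0.015,-0.03,0.02,0.041,-1],[0,-0.045,0,0.04,-1],[0,-0.045,0,0,-1],[0,-0.045,0,0,-1],[0,-0.045,0,0,-1],[0,-0.045,0,0,-1],[0,-0.045,0,0,-1]],
])

```text
time_s: 8.3
eef_pos: [0.4726, -0.0651, 0.1867]
eef_rot: [0.0, 0.999, -0.037, 0.001]
wrist_force: [-0.3, -0.8, -2.4]
opening: 0.244
```

Emit:
servo_tool([
  [[0,-0.045,0,0,-1],[0,-0.035,0,0,-1],[0,-0.022,0,0,-1],[0.008,0,-0.03,0,-1],[0.01,0,-0.03,0,-1],[0,0,-0.0245,0,-1],[0,0,0,0,-1],[0,0,0,0,-1]],
])

```text
time_s: 9.1
eef_pos: [0.4903, -0.165, 0.1019]
eef_rot: [-0.0, 0.999, -0.037, -0.0]
wrist_force: [0.1, -1.0, 0.0]
opening: 0.247
```

```bash
cat > look.py <<'E'
from bench import *
from fit import *
import sys
def look(n,ff=0.0):
    w=camera("wrist");s=camera("scene");t=camera("top");o=get_obs();print(o["time_s"],o["eef_pos"].round(4),o["eef_rot"].round(4),o["opening"].round(3),o["wrist_force"].round(1))
    a=2*np.arctan2(o["eef_rot"][2],o["eef_rot"][1]);e=o["eef_pos"];c,sn=np.cos(a),np.sin(a)
    g=[e[0]+.0612*c+.0008*sn,e[1]+.0612*sn-.0008*c,e[2]-.017,a-.011,.015,0]
    yf=-.085;d=np.array(g[:2])-[.5767,-.1723];print("nominal gate",np.round(g,4),"in frame x,y,z",(d[0]*np.cos(yf)+d[1]*np.sin(yf)).round(4),(-d[0]*np.sin(yf)+d[1]*np.cos(yf)).round(4),round(g[2]-.085,4),"yaw",round(g[3]-yf,4))
    cv2.imwrite(f"pics/{n}.png",np.vstack([np.hstack([cv2.resize(w["img"],(400,300)),cv2.resize(s["img"][245:335,230:350],(400,300))]),np.hstack([cv2.resize(t["img"][150:240,310:430],(400,300)),np.zeros((300,400,3),np.uint8)])]))
    return w,s,t,g
E
python3 - <<'E'
from look import *
w,s,t,g=look("c7")
print(fit6(ear,[(w,blue2(w["img"]),(170,140,300,100))],g)[0].round(4))
E
```

```text
Traceback (most recent call last):
  File "look.py", line 5, in look
    w=camera("wrist");s=camera("scene");t=camera("top");o=get_obs();print(o["time_s"],o["eef_pos"].round(4),o["eef_rot"].round(4),o["opening"].round(3),o["wrist_force"].round(1))
                                                                                                                                  ^^^^^^^^^^^^^^^^^^
AttributeError: 'float' object has no attribute 'round'
```

```bash
sed -i 's/o\["opening"\].round(3)/round(float(o["opening"]),3)/' look.py
python3 - <<'E'
from look import *
w,s,t,g=look("c7")
print(fit6(ear,[(w,blue2(w["img"]),(170,140,300,100))],g)[0].round(4))
uv=[cv2.projectPoints(np.array([[.577,-.172,.085]]),p["rvec"],p["tvec"],p["camera_matrix"],None)[0].ravel() for p in(w,s,t)];print(uv)
E
```

```text
9.4 [ 0.491  -0.1651  0.1031] [ 6.000e-04  9.993e-01 -3.700e-02  1.000e-03] 0.241 [-0.2  0.1 -1.1]
nominal gate [ 0.552  -0.1704  0.0861 -0.0851  0.015   0.    ] in frame x,y,z -0.0248 -0.0002 0.0011 yaw -0.0001
[ 0.5531 -0.1712  0.0864 -0.0891  0.0098  0.0059]
[array([314.69584459, 107.04576467]), array([288.87977056, 282.20886473]), array([350.68577952, 208.46698949])]
```

View pics/c7.png

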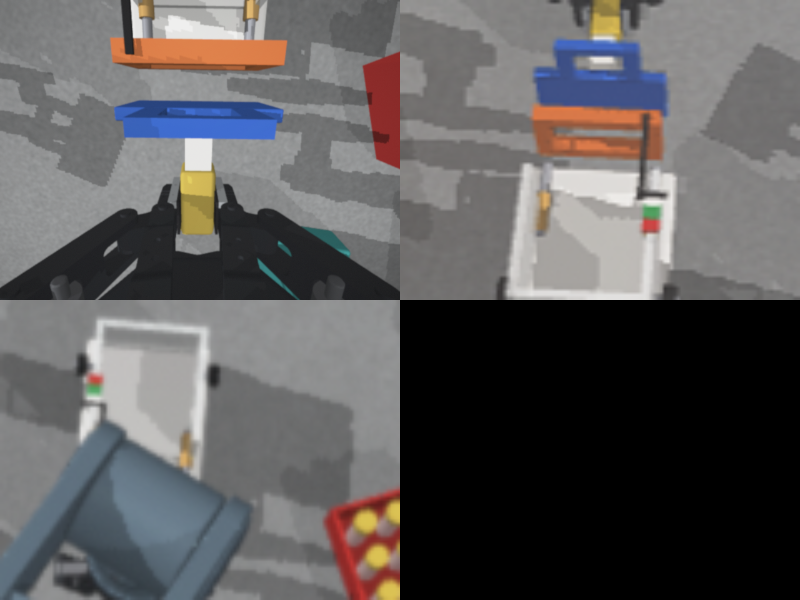

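Run:
```python
from look import *
w=camera("wrist");s=camera("scene")
q,f=fit6(frame,[(w,orange2(w["img"]),(165,55,310,60))],[.577,-.172,.085,-.085,0,0],(0,1,2,3));print(q.round(4),f)
q,f=fit6(frame,[(w,orange2(w["img"]),(165,55,310,60))],[.577,-.172,.085,-.085,0,0],(0,1,3));print(q.round(4),f)
cv2.imwrite("pics/o8.png",ov6(frame,q,w,(165,55,310,60),2))
print(fit6(ear,[(s,blue2(s["img"]),(385-0,0,1,1))],[0]*6,())[1] if 0 else "")
```

```text
[ 0.577  -0.1729  0.0833 -0.0877  0.      0.    ] 0.06894552707672119
[ 0.5767 -0.1728  0.085  -0.0877  0.      0.    ] 0.0706256851553917
```

View pics/o8.png

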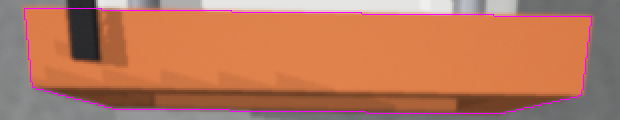

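Emit:
servo_tool([
  [[0.006,-0.0005,-0.001,0,-1],[0.006,-0.0005,0,0,-1],[0.006,-0.0005,0,0,-1],[0.004,-0.0004,0,0,-1],[0.004,-0.0003,0,0,-1],[0.002,-0.0002,0,0,-1],[0,0,0,0,-1],[0,0,0,0,-1]],
])

```text
time_s: 10.3
eef_pos: [0.5179, -0.167, 0.1006]
eef_rot: [-0.0, 0.999, -0.037, -0.0]
wrist_force: [-3.0, -0.2, -0.2]
opening: 0.246
```

Run:
```python
from look import *
w,s,t,g=look("c9")
```

```text
10.45 [ 0.5179 -0.167   0.1006] [-1.000e-04  9.993e-01 -3.710e-02 -3.000e-04] 0.248 [-3.6 -0.5 -1.6]
nominal gate [ 0.5788 -0.1724  0.0836 -0.0853  0.015   0.    ] in frame x,y,z 0.0021 0.0001 -0.0014 yaw -0.0003
```

View pics/c9.png

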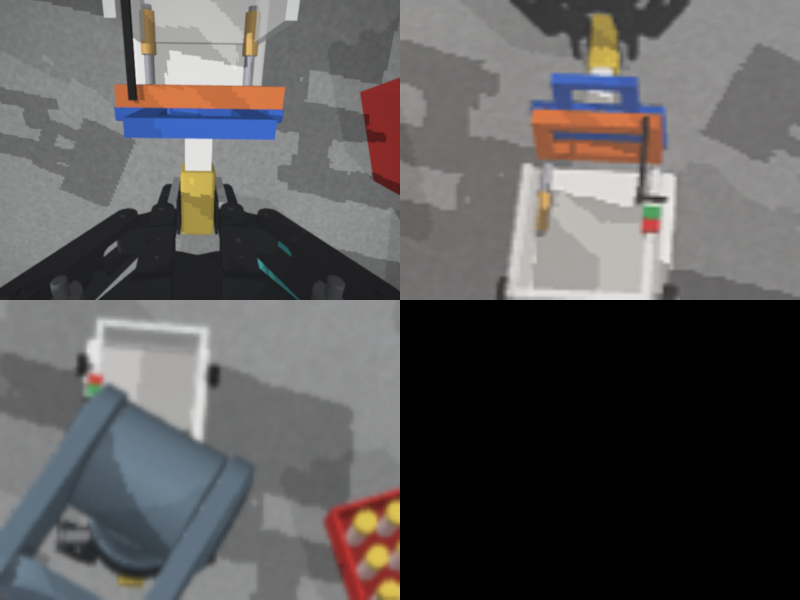

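Emit:
servo_tool([
  [[0.002,-0.0002,0,0,-1],[0.002,-0.0002,0,0,-1],[0.002,-0.0002,0,0,-1],[0.001,-0.0001,0,0,-1],[0,0,0,0,-1],[0,0,0,0,-1],[0,0,0,0,-1]],
])

```text
time_s: 11.15
eef_pos: [0.5243, -0.1676, 0.1005]
eef_rot: [-0.0, 0.999, -0.037, -0.001]
wrist_force: [-7.4, -0.2, 2.0]
opening: 0.242
```

Run:
```python
from look import *
w,s,t,g=look("c10")
f=[get_obs()["wrist_force"].round(1) for _ in range(3)];print(f)
q,_=fit6(ear,[(w,blue2(w["img"]),(170,170,300,70))],g,());
R=(165,105,310,70)
q,c=fit6(frame,[(w,orange2(w["img"]),R)],[.588,-.173,.085,-.085,0,0],(0,1,3));print("frame",q.round(4),c)
cv2.imwrite("pics/o10.png",np.vstack([ov6(frame,q,w,R,2),cv2.resize(s["img"][255:325,235:335],(620,434),interpolation=cv2.INTER_CUBIC)]))
```

```text
11.3 [ 0.5243 -0.1676  0.1005] [-3.000e-04  9.993e-01 -3.700e-02 -1.300e-03] 0.244 [-8.3  0.1  0.8]
nominal gate [ 0.5852 -0.1729  0.0835 -0.0851  0.015   0.    ] in frame x,y,z 0.0086 0.0001 -0.0015 yaw -0.0001
[array([-8.3,  0.1,  0.8]), array([-8.3,  0.1,  0.8]), array([-8.3,  0.1,  0.8])]Traceback (most recent call last):
  File "<stdin>", line 4, in <module>
  File "fit.py", line 72, in fit6
    r=minimize(cost,u,method="Nelder-Mead",options=dict(initial_simplex=np.vstack([u]+[u+k*np.diag(st)[i] for i in range(len(u))]),xatol=1e-5,fatol=1e-5,maxiter=600));u=r.x
    res = _minimize_neldermead(fun, x0, args, callback, bounds=bounds,
                               **options)
    if (np.max(np.ravel(np.abs(sim[1:] - sim[0]))) <= xatol and
        ~~~~~~^^^^^^^^^^^^^^^^^^^^^^^^^^^^^^^^^^^^
    return _wrapreduction(a, np.maximum, 'max', axis, None, out,
                          keepdims=keepdims, initial=initial, where=where)
    return ufunc.reduce(obj, axis, dtype, out, **passkwargs)
           ~~~~~~~~~~~~^^^^^^^^^^^^^^^^^^^^^^^^^^^^^^^^^^^^^
ValueError: zero-size array to reduction operation maximum which has no identity
```

Force is about 8 N; 2.5 mm more.

Emit:
servo_tool([
  [[0.0015,-0.0001,0,0,-1],[0.001,-0.0001,0,0,-1],[0,0,0,0,-1],[0,0,0,0,-1],[0,0,0,0,-1],[0,0,0,0,-1]],
])

```text
time_s: 11.9
eef_pos: [0.5264, -0.1677, 0.1004]
eef_rot: [-0.0, 0.999, -0.037, -0.002]
wrist_force: [-9.3, 0.7, 2.6]
opening: 0.242
```

Run:
```python
from look import *
w,s,t,g=look("c11")
R=(165,105,310,75)
q,c=fit6(frame,[(w,orange2(w["img"]),R)],[.588,-.173,.085,-.085,0,0],(0,1,3));print("frame",q.round(4),c)
cv2.imwrite("pics/o11.png",np.vstack([ov6(frame,q,w,R,2),cv2.resize(s["img"][255:325,235:335],(620,434),interpolation=cv2.INTER_CUBIC)]))
cv2.imwrite("pics/w11.png",w["img"])
```

```text
12.05 [ 0.5264 -0.1678  0.1005] [-3.000e-04  9.993e-01 -3.700e-02 -1.700e-03] 0.242 [-9.9 -0.7  2. ]
nominal gate [ 0.5874 -0.1731  0.0835 -0.085   0.015   0.    ] in frame x,y,z 0.0107 0.0001 -0.0015 yaw -0.0
frame [ 0.5885 -0.1739  0.085  -0.0885  0.      0.    ] 0.08630920946598053
```

View pics/o11.png

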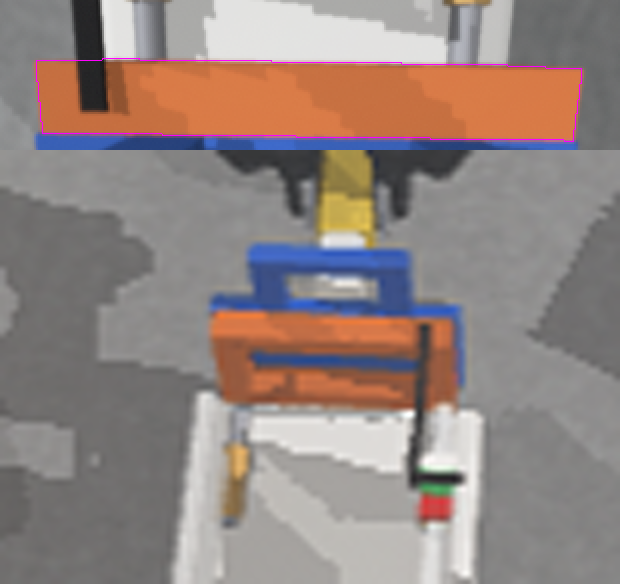

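View pics/w11.png

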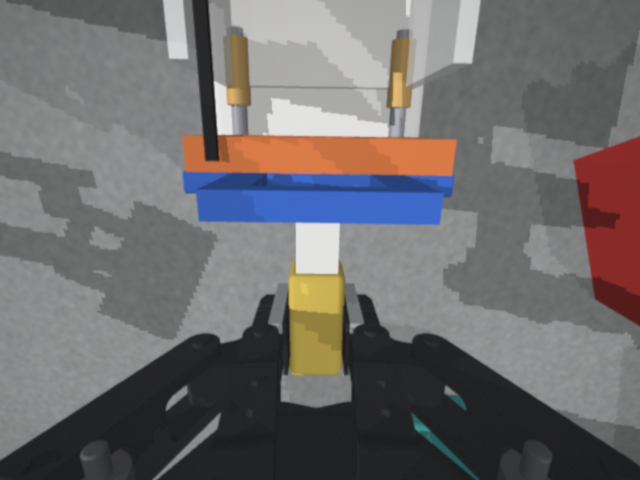

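Emit:
servo_tool([
  [[0,0,0,0,-1],[0,0,0,0,-1],[0,0,0,0,-1],[0,0,0,0,-1],[0,0,0,0,-1]],
])

```text
time_s: 12.55
eef_pos: [0.5264, -0.1678, 0.1004]
eef_rot: [-0.0, 0.999, -0.037, -0.002]
wrist_force: [-8.6, -0.2, 2.1]
opening: 0.244
```

Run:
```python
from bench import *
o=get_obs();print(o["eef_pos"],o["wrist_force"],o["opening"]);print(hand_in())
```

```text
[ 0.5263788  -0.16775055  0.10043468] [-8.63629882 -0.1975887   2.0974848 ] 0.24392391912069963
the job is handed in; nothing more can be done
None
```

I lifted the blue gate 13 mm off its hook by the yellow grip and drew it out about 80 mm. I then carried it to the white caster and pressed it onto the orange frame. I handed the job in at 12.6 s with the gate still gripped and pressing; `hand_in()` gave no verdict.

Last checks before handing in:
- **Push:** the wrist force was about 9 N along the push (readings from 8.6 to 9.9 N). The pointer was on the green band, and the wrist camera put the frame about 12 mm in.
- **Fit:** from the arm pose, the gate is within 1 mm of centred sideways and about 1.5 mm low, with yaw matching the frame to under 0.01 rad. Before contact, the gate's tilt measured about 0.01 to 0.015 rad. I did not re-fit the gate's height or tilt from a picture after contact, so those figures assume it did not slip in the grip.
- **Grip:** the gripper opening held steady at about 0.24 and the arm was still over the last half second.
- **Disagreements:** the arm pose gave about 11 mm of travel and the camera about 12 mm. The wrist also read about 2 N upward, probably friction at the frame.
- **Bystanders:** nothing I moved went near the bottle, the tub or the tip box, but I did not measure their positions again at the end.

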